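Put three reagent containers back on their own drip trays

TASK

The big brown bottle, the short jar and the slim dropper bottle each stand on the wrong steel drip tray. Move them so that the big bottle stands upright in the middle of the largest tray, the short jar in the middle of the medium tray and the dropper bottle in the middle of the smallest tray; a tray takes only one at a time, so the empty round cork mat may serve as a stopover. Do not tip any of the three over, and leave the loupe, the glass beaker and the timer where they are.

Things in the scene. Friction and masses are not known exactly. Their poses are not given: they have to be found in the camera images.
- big_bottle_centre (a point): big brown bottle with a black cap, round, body diameter 60 mm (straight sides up to 112 mm above its foot for contact; cap 34 mm wide above), 118 mm tall overall, 0.27 kg give or take a third; the point is on its axis half-way up, 59 mm above its foot; z up. Grasp it round the body, high up, from above
- jar_centre (a point): short brown jar with a white screw cap and a paper label, round, body diameter 48 mm, 75 mm tall overall, about 0.12 kg; the point is on its axis half-way up, 37.5 mm above its foot; z up. Can be grasped round the body at this height from above
- dropper_centre (a point): slim brown dropper bottle with a long black rubber bulb, round, body diameter 33 mm with straight sides up to 62 mm above its foot, bulb above that about 10 mm wide up to 96 mm, about 0.06 kg; the point is on its axis 48 mm above its foot (half-way up); z up. Can be grasped round the body at or just above this point from above
- large_tray: the largest of three square open steel drip trays, fixed to the bench, 132 x 132 mm outside, 124 mm inside, walls 4 mm thick and 10 mm high with a round bead on the rim (13 mm at its top); origin at the centre of its underside (bench level), the floor on which things stand is 4 mm above that; x and y along its sides, z up. At the start the short jar stands on it
- medium_tray: the middle-sized of three square open steel drip trays, fixed to the bench, 104 x 104 mm outside, 96 mm inside, walls 4 mm thick and 10 mm high with a round bead on the rim (13 mm at its top); origin at the centre of its underside (bench level), the floor on which things stand is 4 mm above that; x and y along its sides, z up. At the start the dropper bottle stands on it
- small_tray: the smallest of three square open steel drip trays, fixed to the bench, 78 x 78 mm outside, 70 mm inside, walls 4 mm thick and 10 mm high with a round bead on the rim (13 mm at its top); origin at the centre of its underside (bench level), the floor on which things stand is 4 mm above that; x and y along its sides, z up. At the start the big bottle stands on it
- spare_mat: flat round cork mat, diameter 110 mm, 4 mm thick, fixed to the bench, empty at the start: the free spot; origin at the centre of its underside (bench level), things stand 4 mm above that
- loupe_centre (a point): bystander: black round stand loupe, diameter 49 mm, 34 mm tall, loose; the point is its centre, 17 mm above the bench
- beaker_centre (a point): bystander: clear glass beaker, about 56 mm wide, 68 mm tall, loose; the point is its centre, 34 mm above the bench. About 60 mm beyond it (away from the robot) is the nearest corner of a solid grey drying oven, 315 mm tall, that stands behind the work from there to the robot's left: swing the arm round in front of it, not across it
- timer_centre (a point): bystander: white bench timer with buttons, 62 x 68 mm, 18 mm tall, lying loose; the point is its centre, 9 mm above the bench
Mind the look-alikes: they are no part of the job. Leave any yellow look-alike of the small_tray alone.

How it is judged:
At the end, for the whole second after the job is handed in: Each container stands upright (within 0.1 rad) and at rest on its own tray, its axis within 15 mm of the tray's centre: big bottle on the largest, jar on the medium, dropper bottle on the smallest; loupe, beaker and timer are within 20 mm of where they began (horizontal distance between big_bottle_centre and large_tray below 0.015 m and z of big_bottle_centre in the frame of large_tray below 0.067 m and angle between each of big_bottle_centre, jar_centre, dropper_centre's own z axis and vertical below 0.1 rad and linear speed of each of big_bottle, jar, dropper below 0.02 m/s and horizontal distance between jar_centre and medium_tray below 0.015 m and z of jar_centre in the frame of medium_tray below 0.0455 m and horizontal distance between dropper_centre and small_tray below 0.015 m and z of dropper_centre in the frame of small_tray below 0.056 m and distance of each of loupe_centre, beaker_centre, timer_centre from where it was at the start of the episode below 0.02 m); the robot touches nothing.
It fails at once if a container is tipped over (angle between any of big_bottle_centre, jar_centre, dropper_centre's own z axis and vertical above 0.7 rad).
It fails at once if the loupe, the beaker or the timer is shifted by more than 20 mm (distance of any of loupe_centre, beaker_centre, timer_centre from where it was at the start of the episode above 0.02 m).
It also fails if it takes over 128 s, if anything falls off the work surface, if the arm or the gripper's body presses on something with over 40 N, if the wrist force passes 120 N, or if a joint passes its speed limit or range.

ROBOT

A 7-joint arm with a two-finger parallel gripper is mounted at the origin on a cart in front of the work surface, level with it; the furniture and walls round the work are solid. World frame = base frame: x ahead of the robot, y to its left, z up, the work surface at z = 0. Lengths are in m, angles in rad, forces in N, time in s.
With the tool pointing down it reaches from about 0.35 to 0.9 m from the base axis. Payload 8.1 kg.
Tool frame: the origin (TCP) lies at the very end of the fingers, on their centre line; the grasp point (between the pads) lies 19 mm behind it; z points along the fingers, y is the line along which they close (so a half turn about z gives the same grasp; the last joint's range is limited). The gripper opens to 92 mm and grips with 3 to 60 N. Pads are 19 mm wide; open, the fingers measure 130 mm over their backs; the gripper's body (75 mm by 190 mm) begins 47 mm behind the grasp point.
Start: joints at [-1.276, 0.434, 0.025, 1.573, -0.012, 1.134, -0.075], TCP at [0.242, 0.576, 0.227] pointing down, gripper open.
Joint ranges: [-2.62, 2.62], [-0.44, 2.09], [-1.27, 1.32], [0.08, 2.57], [-1.32, 4.46], [0.12, 2], [-2.74, 2.74]. Speed limits (rad/s): [2.22, 2.22, 3.01, 3.01, 3.14, 3.14, 3.14].

INTERFACE

Orientations are given as a rotation vector (axis times angle).
In Python, from cell import arm gives the robot as it stands.
- The arm moves only by the tool jog_arm, never from a script. Its argument "rows" is a list of rows, each a list of 3 entries, a list of its own where there are three numbers: the shift along the world's x, y, z in cm, then the turn, a rotation vector about the world's x, y, z in degrees, then the opening, from 0 (shut) to 1 (fully open). A call has 1 to 8 rows; each row is the pose to reach, as a shift and turn from the pose commanded when the call began; what a row does not reach only later rows make up. A row lasts 1/8 s, in which the tool goes at most 62.5 mm and 10.7 degrees, less where a joint would pass 70% of its speed; a pose out of reach is approached as far as the arm can. A call with a gripper value outside its range is refused whole. The fingers move at their own pace and stop on an object; "newtons" is the grip in N (left out, the last holds). Time passes only in rows, so rows that repeat a pose let the fingers close. It gives the time, the measured TCP pose, the force, the opening and the grip force at its end, in the units of the state.
- arm.observe(): the state, without advancing time (a new reading comes with each control period).
- arm.get_image(name): name is "scene" or "side" or "wrist"; returns a dict with "img" (400x640x3 uint8, red, green, blue), "depth" (400x640 float32, m along the optical axis (not along the pixel's ray), 0 where there is no reading), "fx", "fy", "cx", "cy" (pixels), "rvec" (rotation vector, rad) and "tvec" (3), from world to camera coordinates, as OpenCV has them; the wrist camera has in their place "mount" (4x4, takes a point from camera to tool coordinates, whose origin is the TCP and whose axes are the flange's). Camera axes: x right, y down, z forward; pixel columns grow to the right and rows downward; lengths in m; the calibration is good to about 2 mm. A picture is of the moment at which its call begins: read the wrist's pose just before it.
- arm.sign_off(): hands the job in; it is judged then, once.
The state is a dict: "clock": time; "joints": joint angles; "dq": joint speeds; "joint_efforts": joint torques, N m; "position": TCP position; "ee_rot": TCP orientation; "force": force on the tool from outside, world axes, zero at the start; "ft_torque": the same for the moment, N m; "width": opening from 0.0 (shut) to 1.0 (fully open); "gripper_force": force on a finger pad.
Only numpy, scipy, OpenCV 4.12 (cv2) and the standard library are available. Lean on these libraries where they do the work, as an engineer would, in place of code of your own. Each camera call takes 0.05 s, during which the arm holds its last target. There are 200 camera calls.

## Working session

There is one attempt and no reset: what is moved stays moved. The work goes in short steps, Python scripts to look and compute and a tool call to move; the robot and the scene stay as the last step left them, time stands still between calls to the robot, and variables do not carry over. Pictures are saved under pics/ and viewed, at most 14 in all, crops included, and the job is handed in when it is done.

Besides the shell and the picture viewer there is one more tool, called after "Call:" as name(argument=value, ...), one argument or row to a line, values as JSON. jog_arm: Moves the arm, as the interface text tells. Its arguments: {"type":"object","properties":{"rows":{"type":"array","items":{"type":"array"}},"newtons":{"type":"number"}},"required":["rows"]}

```bash
mkdir -p pics; ls; cat > h.py <<'E'
import numpy as np, cv2, pickle
from cell import arm
def grab(n,tag):
    s=arm.observe(); d=arm.get_image(n); d['s']=s
    pickle.dump(d,open(f'{tag}.pkl','wb')); cv2.imwrite(f'pics/{tag}.png',d['img'][:,:,::-1]); return d
def load(tag): return pickle.load(open(f'{tag}.pkl','rb'))
def cam(d):
    if 'mount' in d:
        T=np.eye(4); T[:3,:3]=cv2.Rodrigues(np.array(d['s']['ee_rot'],float))[0]; T[:3,3]=d['s']['position']
        M=T@np.array(d['mount']); return M[:3,:3],M[:3,3]
    R=cv2.Rodrigues(np.array(d['rvec'],float))[0]; return R.T,-R.T@np.ravel(d['tvec'])
def ray(d,u,v):
    R,o=cam(d); return o,R@np.array([(u-d['cx'])/d['fx'],(v-d['cy'])/d['fy'],1.])
def onz(d,u,v,z):
    o,r=ray(d,u,v); return o+r*(z-o[2])/r[2]
def dep(d,u,v):
    o,r=ray(d,u,v); return o+r*d['depth'][int(v),int(u)]
def cloud(d):
    v,u=np.mgrid[:400,:640]; R,o=cam(d); z=d['depth']
    p=np.stack([(u-d['cx'])/d['fx']*z,(v-d['cy'])/d['fy']*z,z],-1); return p@R.T+o
E
python3 - <<'E'
from h import *
for n in ('scene','side'):
    d=grab(n,n+'0'); print(n,cam(d)[1],cam(d)[0][:,2],d['fx'])
s=arm.observe(); print(s)
E
```

```text
pics
scene [0.67825183 0.62599999 1.2126087 ] [-0.09041505 -0.48419892 -0.87027382] 453.57378328749644
side [0.33971372 0.57245484 1.19348545] [ 0.16851519 -0.4504532  -0.87675227] 425.7242306266861
{'clock': 0.1, 'joints': array([-1.27559357,  0.43516805,  0.02496721,  1.57399622, -0.01160767,
        1.1339849 , -0.07509356]), 'dq': array([-0.00120366, -0.00137774,  0.00119113, -0.00168113,  0.00243339,
       -0.00080841, -0.00119545]), 'joint_efforts': array([ 3.55811244e-03, -6.69131470e+01,  9.88052264e-01, -3.15144467e+01,
       -6.05482981e-02,  3.74485727e-02,  6.92356934e-05]), 'position': array([0.24198902, 0.57576339, 0.22601803]), 'ee_rot': array([-6.20816050e-01, -3.07947660e+00,  2.20259021e-03]), 'force': array([-0.5726535 ,  0.38912946, -0.50395369]), 'ft_torque': array([-0.0482364 , -0.06897377, -0.00550728]), 'gripper_force': 0.0, 'width': 0.9986429936293911}
```

View pics/scene0.png

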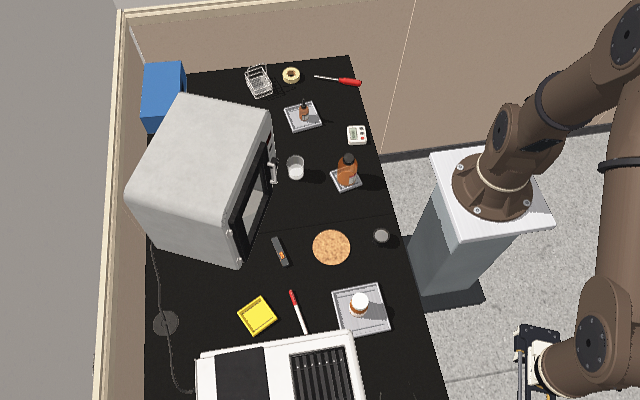

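View pics/side0.png

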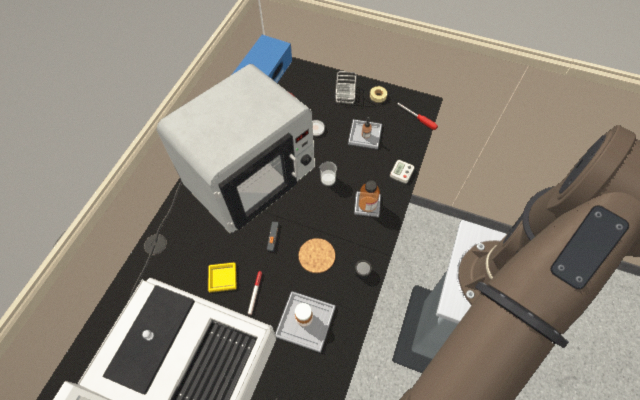

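Scene view: large tray with jar at (361,308), small tray with big bottle at (345,180), medium tray with dropper at (303,116), mat (331,247), beaker (295,167), loupe (381,236), timer (357,134). The yellow tray at (257,315) is the look-alike; the steel 78 mm one under the big bottle is meant.

```bash
cat > m.py <<'E'
from h import *
np.set_printoptions(precision=4,suppress=True)
P={'scene0':dict(large=(361,308),small=(345,180),medium=(303,116),mat=(331,247),yellow=(257,315)),
   'side0':dict(large=(305,321),small=(368,200),medium=(366,133),mat=(317,255),yellow=(222,277))}
for tag,t in P.items():
    d=load(tag); X=cloud(d); hsv=cv2.cvtColor(d['img'],cv2.COLOR_RGB2HSV)
    print(tag,'bench z',np.median(X[...,2][(hsv[...,2]<40)&(abs(X[...,2])<.05)&(X[...,0]<.9)]))
    for k,(u,v) in t.items():
        c=onz(d,u,v,.01)
        m=(np.hypot(X[...,0]-c[0],X[...,1]-c[1])<.11)&(X[...,2]>-.01)&(X[...,2]<.02)&(hsv[...,2]>75)&(d['depth']>0)
        n,l,st,_=cv2.connectedComponentsWithStats(m.astype('uint8'))
        i=1+np.argmax(st[1:,4]); p=X[l==i]
        r=cv2.minAreaRect((p[:,:2]*1000).astype('float32'))
        print(k,np.array(r[0]),np.array(r[1]),r[2],'z pct',np.percentile(p[:,2],[5,50,95]))
    for k,h in (('large',.075),('small',.118),('medium',.096)):
        c=onz(d,*t[k],.01); m=(np.hypot(X[...,0]-c[0],X[...,1]-c[1])<.1)&(X[...,2]>.03)&(X[...,2]<.2)
        p=X[m]; zt=np.percentile(p[:,2],99); q=p[p[:,2]>zt-.006]; print(k,'obj top',zt,q.mean(0),'n',len(q))
    X2=X[(X[...,2]>.05)&(X[...,2]<.5)&(X[...,0]<1.1)&(X[...,0]>.3)]
    for y in np.arange(-.8,.8,.1):
        q=X2[(X2[:,1]>y)&(X2[:,1]<y+.1)]
        if len(q): print('tall y%.1f'%y,np.percentile(q[:,0],[0,1,50]),q[:,2].max())
E
python3 m.py
```

```text
scene0 bench z -8.651859365182979e-05
large [506.9742 313.1245] [164.3536 138.505 ] 2.2675869464874268 z pct [0.0001 0.0046 0.0139]
small [ 443.7138 -105.7711] [84.8301 90.9959] 13.769962310791016 z pct [0.0001 0.009  0.0171]
medium [ 539.2684 -373.1494] [109.7007 125.5362] 10.56845760345459 z pct [-0.      0.0058  0.0151]
mat [533.663  116.1026] [115.6788 107.4474] 77.5210952758789 z pct [-0.0005  0.0038  0.008 ]
yellow [766.2901 279.952 ] [80.0768 86.9749] 27.412206649780273 z pct [-0.0003  0.0052  0.0147]
large obj top 0.135632718824654 [0.5448 0.3913 0.1388] n 5
small obj top 0.12558757739282267 [ 0.4459 -0.0979  0.1229] n 73
medium obj top 0.09836559212061778 [ 0.5367 -0.361   0.0966] n 9
tall y-0.7 [0.3001 0.3111 0.7531] 0.35047877222075363
tall y-0.6 [0.6376 0.6726 1.0495] 0.4193451928712828
tall y-0.5 [0.9272 0.9362 1.0614] 0.49489697986408654
tall y-0.4 [0.5206 0.534  1.0694] 0.49995909975662856
tall y-0.3 [0.7577 0.7973 1.0697] 0.49984161074699995
tall y-0.2 [0.4179 0.468  0.8793] 0.49985273691303456
tall y-0.1 [0.4162 0.4351 0.8804] 0.49997742716778737
tall y-0.0 [0.7081 0
[... 1094 characters left out ...]
531227464784
tall y-0.5 [0.8374 0.9263 1.0581] 0.36676123224146473
tall y-0.4 [0.5189 0.5275 1.0624] 0.43225444830936266
tall y-0.3 [0.7556 0.7907 1.0678] 0.49559066790162665
tall y-0.2 [0.4121 0.4544 0.8761] 0.4999933856166252
tall y-0.1 [0.4123 0.4278 0.8636] 0.4997940778922414
tall y-0.0 [0.706  0.7145 0.9498] 0.4999206341950181
tall y0.1 [0.7521 0.7579 1.0597] 0.4999867236790171
tall y0.2 [0.476  1.043  1.0684] 0.49998303842873726
tall y0.3 [0.4718 0.4865 1.0677] 0.4999709623154247
tall y0.4 [0.5371 0.5382 0.8643] 0.4873385488602434
tall y0.5 [0.5373 0.5388 0.815 ] 0.3818272098840024
tall y0.6 [0.6544 0.6894 0.891 ] 0.27873804973694194
tall y0.7 [0.8973 1.0566 1.06  ] 0.20773086960455067
```

```bash
python3 - <<'E'
from h import *
np.set_printoptions(precision=4,suppress=True)
w=grab('wrist','w0'); print('mount',np.array(w['mount']),w['fx'])
R=cv2.Rodrigues(w['s']['ee_rot'])[0]; print('tool axes',R.T)
A,B=load('scene0'),load('side0')
def blob(d,X,c,r,sel):
    m=(np.hypot(X[...,0]-c[0],X[...,1]-c[1])<r)&sel; v,u=np.nonzero(m); return u.mean(),v.mean(),X[m].mean(0),len(u)
pr=[]
for d in (A,B):
    X=cloud(d); hsv=cv2.cvtColor(d['img'],cv2.COLOR_RGB2HSV)
    out={}
    out['jar']=blob(d,X,(.49,.31),.05,(X[...,2]>.070)&(hsv[...,1]<50))
    out['big']=blob(d,X,(.443,-.10),.05,(X[...,2]>.114))
    out['drop']=blob(d,X,(.537,-.36),.04,(X[...,2]>.085))
    out['beaker']=blob(d,X,(.58,-.15),.07,(X[...,2]>.02)&(X[...,2]<.09))
    pr.append(out)
    q=X[(X[...,1]>.36)&(X[...,1]<.6)&(X[...,2]>.08)&(X[...,2]<.3)&(X[...,0]>.4)&(X[...,0]<.7)]
    for x in (.5,.55,.6,.65): 
        s=q[abs(q[:,0]-x)<.02]; print('mach x',x,len(s) and (np.percentile(s[:,1],1),s[:,2].max()))
for k in pr[0]:
    o1,r1=ray(A,*pr[0][k][:2]); o2,r2=ray(B,*pr[1][k][:2])
    t=np.linalg.lstsq(np.stack([r1,-r2],1),o2-o1,rcond=None)[0]
    print(k,pr[0][k],pr[1][k],'tri',(o1+r1*t[0]+o2+r2*t[1])/2)
im=np.hstack([cv2.resize(A['img'][90:210,255:395],None,fx=3,fy=3),cv2.resize(B['img'][230:350,195:320],None,fx=3,fy=3)])
cv2.imwrite('pics/crop1.png',im[:,:,::-1]); print(im.shape)
E
```

```text
mount [[-0.     -0.9656 -0.2598  0.0687]
 [ 1.     -0.0004  0.0014 -0.0006]
 [-0.0015 -0.2598  0.9656 -0.1584]
 [ 0.      0.      0.      1.    ]] 311.45671995037446
tool axes [[-0.9219  0.3874 -0.0001]
 [ 0.3874  0.9219 -0.0014]
 [-0.0004 -0.0013 -1.    ]]
mach x 0.5 0
mach x 0.55 (np.float64(0.3891232187094629), np.float64(0.152766272247997))
mach x 0.6 (np.float64(0.38754268340173764), np.float64(0.15133668825745694))
mach x 0.65 (np.float64(0.3871956002409446), np.float64(0.15116487863671724))
mach x 0.5 0
mach x 0.55 (np.float64(0.38811521572125907), np.float64(0.15337329181582593))
mach x 0.6 (np.float64(0.3870357396555672), np.float64(0.15313339408503612))
mach x 0.65 (np.float64(0.38690607269223903), np.float64(0.1527306554568315))
jar (np.float64(359.704845814978), np.float64(301.0484581497797), array([0.4977, 0.3106, 0.0788]), 227) (np.float64(302.7465437788018), np.float64(311.05069124423966), array([0.4946, 0.3097, 0.0791]), 217) tri [0.4961 0.3074 0.0682]
big (np.float64(348.2549019607843), np.float64(158.26470588235293), array([ 0.4453, -0.097 ,  0.1215]), 102) (np.float64(370.74257425742576), np.float64(185.7128712871287), array([ 0.4414, -0.0973,  0.1216]), 101) tri [ 0.4426 -0.1053  0.1089]
drop (np.float64(302.92857142857144), np.float64(100.5), array([ 0.5375, -0.3605,  0.0934]), 14) (np.float64(367.8), np.float64(118.5), array([ 0.533 , -0.3601,  0.0957]), 10) tri [ 0.5357 -0.3732  0.0797]
beaker (np.float64(295.2897196261682), np.float64(165.8380062305296), array([ 0.5959, -0.1468,  0.0449]), 321) (np.float64(327.7849829351536), np.float64(171.60068259385665), array([ 0.5947, -0.1471,  0.0444]), 293) tri [ 0.5956 -0.1497  0.0403]
(360, 795, 3)
```

View pics/crop1.png

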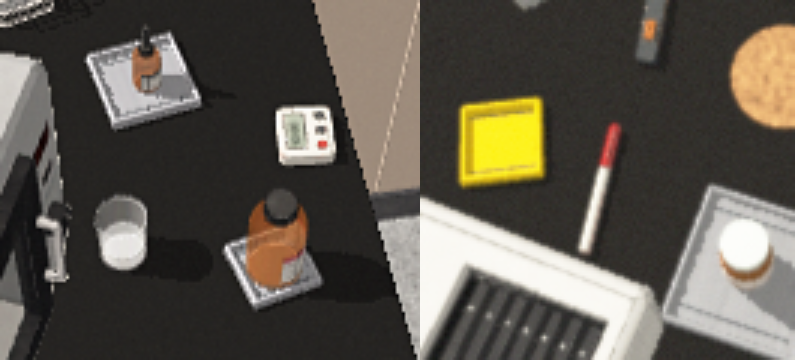

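Crop confirms the steel 78 mm tray under the big bottle (crop 272,260) is small_tray; the yellow one (502,140) is the decoy. I start with the jar.

Call:
jog_arm(
  rows=[
    [[25.4,-26.6,0],[0,0,-52],1],
    [[25.4,-26.6,0],[0,0,-52],1],
    [[25.4,-26.6,0],[0,0,-52],1],
    [[25.4,-26.6,0],[0,0,-52],1],
    [[25.4,-26.6,0],[0,0,-52],1],
    [[25.4,-26.6,0],[0,0,-52],1],
    [[25.4,-26.6,0],[0,0,-52],1],
    [[25.4,-26.6,0],[0,0,-52],1],
  ],
)

```text
clock: 1.15
position: [0.4956, 0.3106, 0.2264]
ee_rot: [-1.907, -2.495, 0.001]
force: [-0.3, -0.7, 0.0]
width: 1.005
gripper_force: 0.0
```

```bash
python3 - <<'E'
from h import *
np.set_printoptions(precision=4,suppress=True)
d=grab('wrist','w1'); s=d['s']; print(s['clock'],s['position'],s['ee_rot'],s['joints'])
X=cloud(d); m=(X[...,2]>.05)&(X[...,2]<.1)&(np.hypot(X[...,0]-.496,X[...,1]-.31)<.06)
t=X[(m)&(X[...,2]>.07)]; r=cv2.minEnclosingCircle((t[:,:2]*1000).astype('float32')); print(r,np.median(t[:,2]))
E
```

```text
1.15 [0.4956 0.3106 0.2264] [-1.9075 -2.4953  0.0006] [-0.8829  0.3745  0.3199  1.6935 -0.1304  1.0951 -0.2583]
((496.3269348144531, 308.0971374511719), 21.45404815673828) 0.07918376076718486
```

View pics/w1.png

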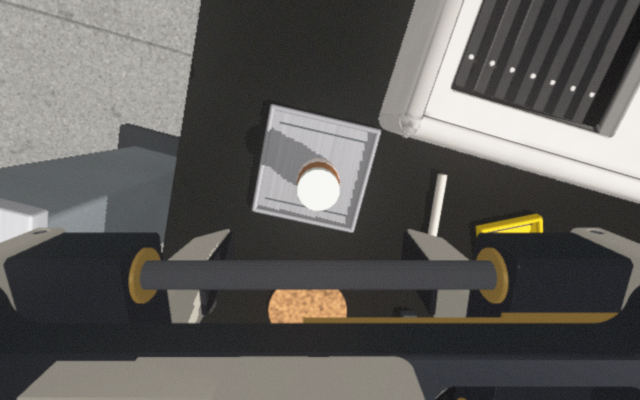

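Wrist view: jar cap at (318,188) on the large tray, corners (270,104),(380,129),(354,231),(253,211). Aligned within 3 mm; descend and grip.

Call:
jog_arm(
  rows=[
    [[0,-0.25,-6],[0,0,0],1],
    [[0,-0.25,-12],[0,0,0],1],
    [[0,-0.25,-16],[0,0,0],1],
    [[0,-0.25,-19],[0,0,0],1],
    [[0,-0.25,-20.1],[0,0,0],1],
    [[0,-0.25,-20.1],[0,0,0],1],
    [[0,-0.25,-20.1],[0,0,0],0.5],
    [[0,-0.25,-20.1],[0,0,0],0.4],
  ],
  newtons=15,
)

```text
clock: 2.2
position: [0.4968, 0.3083, 0.027]
ee_rot: [1.908, 2.495, 0.003]
force: [-0.1, -0.2, -0.6]
width: 0.83
gripper_force: 0.0
```

Call:
jog_arm(
  rows=[
    [[0,0,0],[0,0,0],0.3],
    [[0,0,0],[0,0,0],0.3],
    [[0,0,0],[0,0,0],0.3],
    [[0,0,0],[0,0,0],0.3],
  ],
)

```text
clock: 2.7
position: [0.4962, 0.3077, 0.0258]
ee_rot: [1.908, 2.496, 0.0]
force: [-0.8, 0.1, 2.1]
width: 0.518
gripper_force: 15.0
```

```bash
python3 - <<'E'
from h import *
np.set_printoptions(precision=4,suppress=True)
d=load('w1')
q=np.array([onz(d,*p,.013) for p in [(270,104),(380,129),(354,231),(253,211)]]); print(q.mean(0),q)
c=onz(d,308,310,.004); print('mat approx',c)
A,B=load('scene0'),load('side0')
for e in (A,B):
    hsv=cv2.cvtColor(e['img'],cv2.COLOR_RGB2HSV); X=cloud(e)
    m=(hsv[...,0]>8)&(hsv[...,0]<22)&(hsv[...,1]>70)&(hsv[...,2]>100)&(np.hypot(X[...,0]-.532,X[...,1]-.117)<.08)
    c,_=cv2.findContours(m.astype('uint8'),0,1); c=max(c,key=cv2.contourArea); el=cv2.fitEllipse(c); print('mat',el,onz(e,*el[0],.004))
    print('loupe',[X[(np.hypot(X[...,0]-.37,X[...,1]-.1)<.09)&(X[...,2]>.015)&(X[...,2]<.06)].mean(0)])
E
```

```text
[0.4907 0.3143 0.013 ] [[0.4218 0.3758 0.013 ]
 [0.5517 0.3823 0.013 ]
 [0.5593 0.2534 0.013 ]
 [0.4299 0.2457 0.013 ]]
mat approx [0.5334 0.1211 0.004 ]
mat ((330.8006896972656, 246.87112426757812), (34.84364318847656, 37.14035415649414), 98.2922134399414) [0.5335 0.1201 0.004 ]
loupe [array([0.3892, 0.1218, 0.0313])]
mat ((316.3667907714844, 255.1120147705078), (34.236724853515625, 36.51175308227539), 85.70297241210938) [0.5305 0.1208 0.004 ]
loupe [array([0.3863, 0.1209, 0.0322])]
```

Call:
jog_arm(
  rows=[
    [[0,0,2.5],[0,0,0],0.3],
    [[0,0,6],[0,0,0],0.3],
    [[1,-5,6],[0,0,0],0.3],
    [[2,-10,6],[0,0,0],0.3],
    [[3,-15,6],[0,0,0],0.3],
    [[3.6,-18,6],[0,0,0],0.3],
    [[3.6,-18.8,6],[0,0,0],0.3],
    [[3.6,-18.8,4],[0,0,0],0.3],
  ],
)

```text
clock: 3.7
position: [0.5331, 0.1201, 0.0666]
ee_rot: [1.908, 2.494, 0.004]
force: [0.7, 1.0, -1.1]
width: 0.515
gripper_force: 15.0
```

Call:
jog_arm(
  rows=[
    [[0,0,-2],[0,0,0],0.3],
    [[0,0,-3.3],[0,0,0],0.3],
    [[0,0,-3.9],[0,0,0],0.3],
    [[0,0,-3.9],[0,0,0],0.3],
    [[0,0,-3.9],[0,0,0],0.3],
  ],
)

```text
clock: 4.32
position: [0.5325, 0.1199, 0.0272]
ee_rot: [1.908, 2.495, 0.001]
force: [-0.2, 0.4, -1.0]
width: 0.514
gripper_force: 15.0
```

Call:
jog_arm(
  rows=[
    [[0,0,-0.1],[0,0,0],0.3],
    [[0,0,-0.1],[0,0,0],1],
    [[0,0,-0.1],[0,0,0],1],
    [[0,0,-0.1],[0,0,0],1],
    [[0,0,-0.1],[0,0,0],1],
    [[0,0,6],[0,0,0],1],
    [[0,0,12],[0,0,0],1],
    [[0,0,18],[0,0,0],1],
  ],
)

```text
clock: 5.32
position: [0.5318, 0.1196, 0.2086]
ee_rot: [1.908, 2.496, -0.0]
force: [1.2, 0.2, 0.4]
width: 1.0
gripper_force: 0.0
```

Call:
jog_arm(
  rows=[
    [[-2,-5,3],[0,0,-8],1],
    [[-4,-10,3],[0,0,-15],1],
    [[-9,-22,3],[0,0,-15],1],
    [[-9,-22,3],[0,0,-15],1],
    [[-9,-22,3],[0,0,-15],1],
    [[-9,-22,3],[0,0,-15],1],
  ],
)

```text
clock: 6.08
position: [0.4422, -0.1002, 0.2369]
ee_rot: [2.218, 2.224, 0.001]
force: [1.0, 1.2, 0.7]
width: 0.998
gripper_force: 0.0
```

```bash
python3 - <<'E'
from h import *
np.set_printoptions(precision=4,suppress=True)
d=grab('wrist','w2'); s=d['s']; print(s['clock'],s['position'],s['ee_rot'],s['joints'])
X=cloud(d); 
t=X[(X[...,2]>.117)&(X[...,2]<.13)&(np.hypot(X[...,0]-.443,X[...,1]+.1)<.05)]; r=cv2.minEnclosingCircle((t[:,:2]*1000).astype('float32')); print('big cap',r,np.median(t[:,2]))
t=X[(X[...,2]>.05)&(X[...,2]<.13)&(np.hypot(X[...,0]-.443,X[...,1]+.1)<.06)]; r=cv2.minEnclosingCircle((t[:,:2]*1000).astype('float32')); print('big body',r)
e=grab('scene','s1'); X=cloud(e);t=X[(X[...,2]>.074)&(X[...,2]<.09)&(np.hypot(X[...,0]-.533,X[...,1]-.12)<.05)]; print('jar',cv2.minEnclosingCircle((t[:,:2]*1000).astype('float32')),np.median(t[:,2]))
E
```

```text
6.075 [ 0.4422 -0.1002  0.2369] [2.2185 2.2244 0.001 ] [-0.3452  0.1387  0.5156  1.9867 -0.08    1.035   0.2097]
big cap ((443.4410400390625, -100.82142639160156), 17.08172607421875) 0.12230620490997268
big body ((443.4482116699219, -100.12751007080078), 29.82695770263672)
jar ((533.8945922851562, 122.50238800048828), 21.821311950683594) 0.07903765494227155
```

View pics/w2.png

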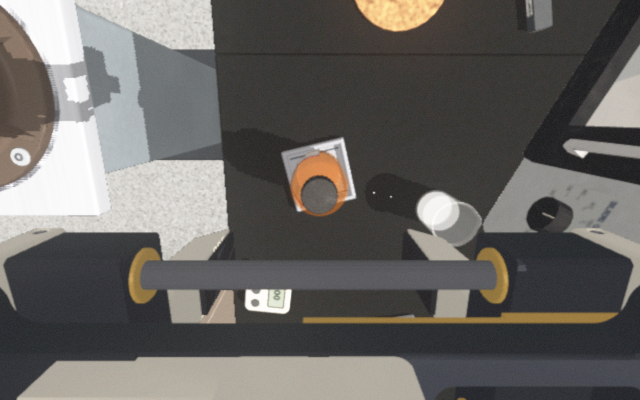

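Wrist view: bottle cap at (319,195), small tray corners (282,153),(343,138),(354,196),(296,211), beaker at (445,213) clear of the fingers. Jar stands upright on the mat.

Call:
jog_arm(
  rows=[
    [[0.1,-0.05,-5],[0,0,0],1],
    [[0.1,-0.05,-10],[0,0,0],1],
    [[0.1,-0.05,-14],[0,0,0],1],
    [[0.1,-0.05,-16.5],[0,0,0],1],
    [[0.1,-0.05,-16.5],[0,0,0],1],
    [[0.1,-0.05,-16.5],[0,0,0],0.6],
    [[0.1,-0.05,-16.5],[0,0,0],0.5],
    [[0.1,-0.05,-16.5],[0,0,0],0.45],
  ],
  newtons=25,
)

```text
clock: 7.18
position: [0.4438, -0.1007, 0.0725]
ee_rot: [2.216, 2.225, 0.002]
force: [-0.2, 0.5, -0.2]
width: 0.727
gripper_force: 0.0
```

Call:
jog_arm(
  rows=[
    [[0,0,0],[0,0,0],0.45],
    [[0,0,0],[0,0,0],0.45],
    [[0,0,0],[0,0,0],0.45],
  ],
)

```text
clock: 7.55
position: [0.4435, -0.1008, 0.0723]
ee_rot: [2.217, 2.225, 0.001]
force: [-2.2, 1.7, 7.6]
width: 0.65
gripper_force: 25.0
```

```bash
python3 - <<'E'
from h import *
np.set_printoptions(precision=4,suppress=True)
d=load('w2')
q=np.array([onz(d,*p,.013) for p in [(282,153),(343,138),(354,196),(296,211)]]); print(q.mean(0),q)
E
```

```text
[ 0.4442 -0.102   0.013 ] [[ 0.3993 -0.0746  0.013 ]
 [ 0.4734 -0.0564  0.013 ]
 [ 0.489  -0.1286  0.013 ]
 [ 0.4152 -0.1486  0.013 ]]
```

Call:
jog_arm(
  rows=[
    [[0,0,1.5],[0,0,0],0.45],
    [[0,0,5],[0,0,0],0.45],
    [[0,0,9],[0,0,0],0.45],
    [[0,0,12],[0,0,0],0.45],
    [[0.5,2,12],[0,0,0],0.45],
    [[1,6,12],[0,0,0],0.45],
    [[1.5,11,12],[0,0,0],0.45],
    [[2,16,12],[0,0,0],0.45],
  ],
)

```text
clock: 8.55
position: [0.4629, 0.0603, 0.1925]
ee_rot: [2.218, 2.224, 0.0]
force: [0.5, 0.3, -2.9]
width: 0.65
gripper_force: 25.0
```

Call:
jog_arm(
  rows=[
    [[0.5,5,0],[0,0,0],0.45],
    [[1,10,0],[0,0,0],0.45],
    [[1.5,15,0],[0,0,0],0.45],
    [[2,20,0],[0,0,0],0.45],
    [[2.5,23.5,0],[0,0,0],0.45],
    [[2.75,25.4,0],[0,0,0],0.45],
    [[2.75,25.4,0],[0,0,0],0.45],
    [[2.75,25.4,-3],[0,0,0],0.45],
  ],
)

```text
clock: 9.55
position: [0.4924, 0.3119, 0.1635]
ee_rot: [2.219, 2.222, 0.006]
force: [-0.7, -0.1, -3.5]
width: 0.648
gripper_force: 25.0
```

```bash
python3 - <<'E'
from h import *
np.set_printoptions(precision=4,suppress=True)
s=arm.observe(); print(s['position'],s['force'],s['width'])
d=grab('scene','s2'); X=cloud(d); R,o=cam(d)
t=X[(X[...,2]>.05)&(X[...,2]<.4)&(np.hypot(X[...,0]-.491,X[...,1]-.314)<.06)]; print(len(t))
d=grab('wrist','w3')
E
```

```text
[0.4924 0.3119 0.1635] [-0.7179 -0.1229 -3.5227] 0.648044119965493
1706
```

View pics/w3.png

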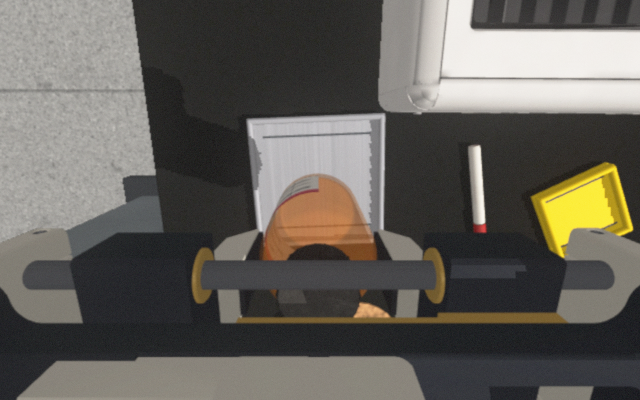

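Bottle held upright over the large tray (tray edges at columns 248 and 385). Lower and release.

Call:
jog_arm(
  rows=[
    [[0,0.2,-4],[0,0,0],0.45],
    [[0,0.2,-7],[0,0,0],0.45],
    [[0,0.2,-8.4],[0,0,0],0.45],
    [[0,0.2,-8.9],[0,0,0],0.45],
    [[0,0.2,-8.9],[0,0,0],0.45],
    [[0,0.2,-8.9],[0,0,0],0.45],
  ],
)

```text
clock: 10.4
position: [0.4913, 0.3155, 0.0739]
ee_rot: [2.217, 2.225, 0.003]
force: [0.1, 0.6, -2.4]
width: 0.655
gripper_force: 25.0
```

Call:
jog_arm(
  rows=[
    [[0,-0.1,-0.15],[0,0,0],0.45],
    [[0,-0.1,-0.15],[0,0,0],0.45],
    [[0,-0.1,-0.15],[0,0,0],1],
    [[0,-0.1,-0.15],[0,0,0],1],
    [[0,-0.1,-0.15],[0,0,0],1],
    [[0,-0.1,5],[0,0,0],1],
    [[0,-0.1,11],[0,0,0],1],
    [[0,-0.1,16],[0,0,0],1],
  ],
)

```text
clock: 11.4
position: [0.4909, 0.3141, 0.235]
ee_rot: [2.218, 2.225, 0.002]
force: [0.7, 0.5, -1.5]
width: 0.999
gripper_force: 0.0
```

Call:
jog_arm(
  rows=[
    [[0,-6,0],[0,0,0],1],
    [[0,-18,0],[0,0,0],1],
    [[0,-30,0],[0,0,0],1],
    [[0,-42,0],[0,0,0],1],
    [[0,-42,0],[0,0,0],1],
    [[0,-42,0],[0,0,0],1],
    [[0,-42,0],[0,0,0],1],
    [[0,-42,0],[0,0,0],1],
  ],
)

```text
clock: 12.4
position: [0.49, -0.1103, 0.233]
ee_rot: [2.225, 2.216, -0.001]
force: [-0.2, 1.4, -0.9]
width: 1.0
gripper_force: 0.0
```

```bash
python3 - <<'E'
from h import *
np.set_printoptions(precision=4,suppress=True)
e=grab('scene','s3'); X=cloud(e);t=X[(X[...,2]>.117)&(X[...,2]<.13)&(np.hypot(X[...,0]-.491,X[...,1]-.315)<.05)]; print('big',cv2.minEnclosingCircle((t[:,:2]*1000).astype('float32')),np.median(t[:,2]))
d=grab('wrist','w4'); print(d['s']['position'])
X=cloud(d); hsv=cv2.cvtColor(d['img'],cv2.COLOR_RGB2HSV)
m=(np.hypot(X[...,0]-.444,X[...,1]+.103)<.065)&(abs(X[...,2])<.02)&(hsv[...,2]>75)
n,l,st,_=cv2.connectedComponentsWithStats(m.astype('uint8')); p=X[l==1+np.argmax(st[1:,4])]
print('small',cv2.minAreaRect((p[:,:2]*1000).astype('float32')),np.percentile(p[:,2],[10,50,95]))
E
```

```text
big ((492.8335876464844, 316.62750244140625), 17.347755432128906) 0.12223185992373664
[ 0.4903 -0.1076  0.2328]
small ((443.9581298828125, -105.1549301147461), (84.34732818603516, 84.28133392333984), 13.756599426269531) [0.003  0.0045 0.0134]
```

View pics/w4.png

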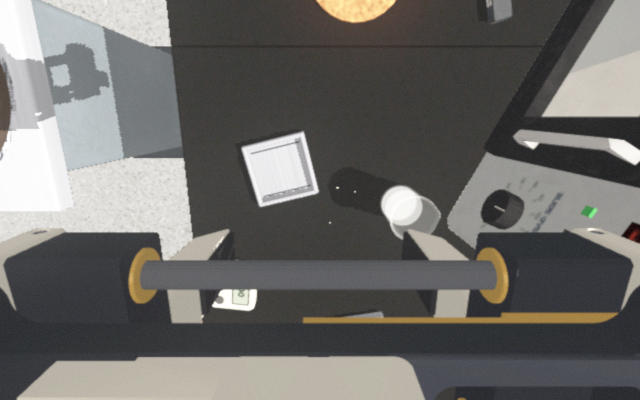

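Big bottle stands on the large tray; the empty small tray is at (281,170) in the wrist view, centre (0.444,-0.105). On to the dropper.

Call:
jog_arm(
  rows=[
    [[0,-5,0],[0,0,0],1],
    [[1,-11,0],[0,0,0],1],
    [[3,-17,0],[0,0,0],1],
    [[4.6,-23,0],[0,0,0],1],
    [[4.6,-25.3,0],[0,0,0],1],
    [[4.6,-25.3,0],[0,0,0],1],
    [[4.6,-25.3,0],[0,0,0],1],
  ],
)

```text
clock: 13.38
position: [0.5376, -0.3564, 0.2324]
ee_rot: [-2.214, -2.227, -0.002]
force: [-0.2, -0.2, -0.7]
width: 0.999
gripper_force: 0.0
```

```bash
python3 - <<'E'
from h import *
np.set_printoptions(precision=4,suppress=True)
d=grab('wrist','w5'); print(d['s']['position'],d['s']['joints'])
X=cloud(d); hsv=cv2.cvtColor(d['img'],cv2.COLOR_RGB2HSV)
c=(.537,-.365)
for a,b in ((.075,.11),(.03,.11),(.03,.072)):
    m=(np.hypot(X[...,0]-c[0],X[...,1]-c[1])<.04)&(X[...,2]>a)&(X[...,2]<b); t=X[m]
    if len(t): print('drop',a,cv2.minEnclosingCircle((t[:,:2]*1000).astype('float32')),t[:,2].max(),np.argwhere(m).mean(0)[::-1])
m=(np.hypot(X[...,0]-.54,X[...,1]+.37)<.09)&(abs(X[...,2])<.02)&(hsv[...,2]>75)
n,l,st,_=cv2.connectedComponentsWithStats(m.astype('uint8')); p=X[l==1+np.argmax(st[1:,4])]
print('medium',cv2.minAreaRect((p[:,:2]*1000).astype('float32')),np.percentile(p[:,2],[10,50,95]))
E
```

```text
[ 0.5376 -0.3564  0.2324] [ 0.1215  0.5044  0.5924  1.5455 -0.297   1.1836  0.7754]
drop 0.075 ((535.523193359375, -364.33050537109375), 4.558987617492676) 0.10038309230586506 [315.0104 195.8021]
drop 0.03 ((535.3147583007812, -364.40582275390625), 16.430747985839844) 0.10038309230586506 [315.2071 186.2807]
drop 0.03 ((535.3147583007812, -364.40582275390625), 16.430747985839844) 0.07119783607142771 [315.2429 184.7825]
medium ((554.6607055664062, -383.57305908203125), (147.4628143310547, 141.1438751220703), 10.590585708618164) [0.0001 0.0041 0.0133]
```

View pics/w5.png

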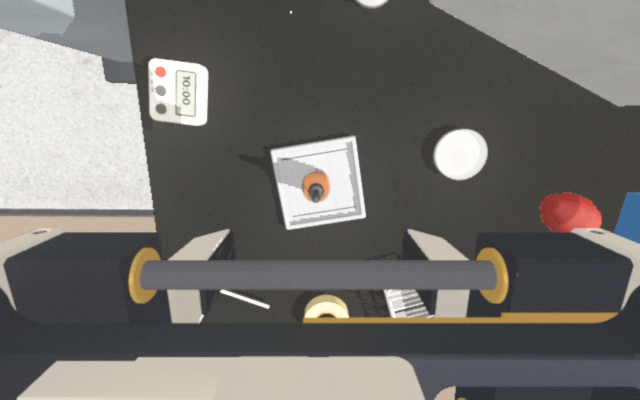

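Wrist view: dropper at (316,187) on the medium tray, corners (271,149),(354,137),(365,216),(287,228); tape, rack and timer clear.

Call:
jog_arm(
  rows=[
    [[-0.2,-0.8,-4],[0,0,0],1],
    [[-0.2,-0.8,-9],[0,0,0],1],
    [[-0.2,-0.8,-14],[0,0,0],1],
    [[-0.2,-0.8,-17.5],[0,0,0],1],
    [[-0.2,-0.8,-19.1],[0,0,0],1],
    [[-0.2,-0.8,-19.1],[0,0,0],1],
    [[-0.2,-0.8,-19.1],[0,0,0],0.5],
    [[-0.2,-0.8,-19.1],[0,0,0],0.4],
  ],
  newtons=10,
)

```text
clock: 14.42
position: [0.5355, -0.3673, 0.0433]
ee_rot: [2.216, 2.224, 0.001]
force: [0.3, -0.4, -0.0]
width: 0.831
gripper_force: 0.0
```

Call:
jog_arm(
  rows=[
    [[0,0,0],[0,0,0],0.3],
    [[0,0,0],[0,0,0],0.2],
    [[0,0,0],[0,0,0],0.2],
    [[0,0,0],[0,0,0],0.2],
    [[0,0,0],[0,0,0],0.2],
  ],
)

```text
clock: 15.05
position: [0.5346, -0.3668, 0.0417]
ee_rot: [-2.217, -2.225, 0.0]
force: [-0.8, 0.6, 0.1]
width: 0.358
gripper_force: 10.0
```

```bash
python3 - <<'E'
from h import *
np.set_printoptions(precision=4,suppress=True)
d=load('w5')
q=np.array([onz(d,*p,.013) for p in [(271,149),(354,137),(365,216),(287,228)]]); print(q.mean(0),q)
E
```

```text
[ 0.5402 -0.3679  0.013 ] [[ 0.4818 -0.3255  0.013 ]
 [ 0.5811 -0.3107  0.013 ]
 [ 0.5987 -0.4093  0.013 ]
 [ 0.4991 -0.4261  0.013 ]]
```

Call:
jog_arm(
  rows=[
    [[0,0,2],[0,0,0],0.2],
    [[0,0,6],[0,0,0],0.2],
    [[-1.5,4,6],[0,0,0],0.2],
    [[-3,8.5,6],[0,0,0],0.2],
    [[-4.5,13,6],[0,0,0],0.2],
    [[-6.5,18,6],[0,0,0],0.2],
    [[-8,23,6],[0,0,0],0.2],
    [[-9.1,25.9,6],[0,0,0],0.2],
  ],
)

```text
clock: 16.05
position: [0.4432, -0.1054, 0.1028]
ee_rot: [-2.215, -2.227, -0.003]
force: [0.1, 0.0, -1.3]
width: 0.355
gripper_force: 10.0
```

Call:
jog_arm(
  rows=[
    [[0,0,0],[0,0,0],0.2],
    [[0,0,-3],[0,0,0],0.2],
    [[0,0,-5],[0,0,0],0.2],
    [[0,0,-5.8],[0,0,0],0.2],
    [[0,0,-5.8],[0,0,0],0.2],
    [[0,0,-5.8],[0,0,0],0.2],
  ],
)

```text
clock: 16.8
position: [0.4443, -0.1083, 0.0445]
ee_rot: [2.217, 2.224, 0.001]
force: [0.2, -0.7, -0.2]
width: 0.355
gripper_force: 10.0
```

Call:
jog_arm(
  rows=[
    [[0,0,-0.25],[0,0,0],0.2],
    [[0,0,-0.25],[0,0,0],0.2],
    [[0,0,-0.25],[0,0,0],1],
    [[0,0,-0.25],[0,0,0],1],
    [[0,0,-0.25],[0,0,0],1],
    [[0,0,-0.25],[0,0,0],1],
    [[0,0,4],[0,0,0],1],
    [[0,0,10],[0,0,0],1],
  ],
)

```text
clock: 17.8
position: [0.4425, -0.1078, 0.144]
ee_rot: [-2.216, -2.224, 0.005]
force: [2.0, 1.0, 0.1]
width: 0.961
gripper_force: 0.0
```

Call:
jog_arm(
  rows=[
    [[0,0,5],[0,0,0],1],
    [[3,6,6],[0,0,0],1],
    [[6,12,6],[0,0,0],1],
    [[9,18,6],[0,0,0],1],
    [[9,23,6],[0,0,0],1],
    [[9,23,6],[0,0,0],1],
    [[9,23,6],[0,0,0],1],
    [[9,23,6],[0,0,0],1],
  ],
)

```text
clock: 18.8
position: [0.5336, 0.1204, 0.2039]
ee_rot: [2.22, 2.222, -0.0]
force: [-0.0, -0.9, -0.3]
width: 0.999
gripper_force: 0.0
```

```bash
python3 - <<'E'
from h import *
np.set_printoptions(precision=4,suppress=True)
d=grab('wrist','w6'); print(d['s']['position'])
X=cloud(d); t=X[(X[...,2]>.07)&(X[...,2]<.1)&(np.hypot(X[...,0]-.533,X[...,1]-.12)<.05)]; print('jar',cv2.minEnclosingCircle((t[:,:2]*1000).astype('float32')),np.median(t[:,2]))
for n in('scene','side'):
    d=grab(n,n+'4'); X=cloud(d); hsv=cv2.cvtColor(d['img'],cv2.COLOR_RGB2HSV)
    t=X[(np.hypot(X[...,0]-.444,X[...,1]+.105)<.05)&(X[...,2]>.08)]; print('drop',t.mean(0),len(t),t[:,2].max())
    m=(np.hypot(X[...,0]-.54,X[...,1]+.37)<.08)&(abs(X[...,2])<.02)&(hsv[...,2]>75)
    k,l,st,_=cv2.connectedComponentsWithStats(m.astype('uint8')); p=X[l==1+np.argmax(st[1:,4])]
    print('medium',cv2.minAreaRect((p[:,:2]*1000).astype('float32')),np.percentile(p[:,2],[10,50,95]))
E
```

```text
[0.5336 0.1204 0.2039]
jar ((532.5057983398438, 120.03964233398438), 21.744848251342773) 0.0791612710755705<stdin>:7: RuntimeWarning: Mean of empty slice.
  ret = um.true_divide(
Traceback (most recent call last):
ValueError: zero-size array to reduction operation maximum which has no identity
```

View pics/scene4.png

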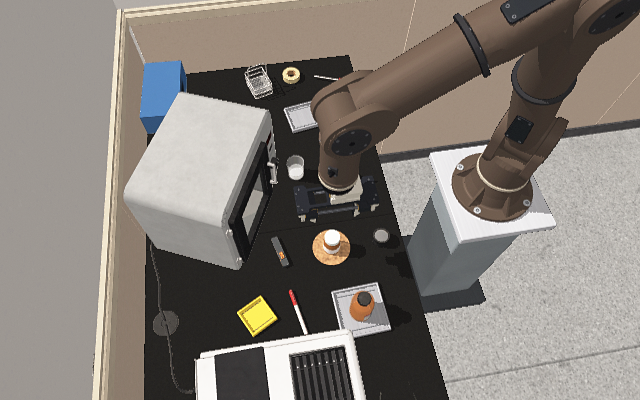

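Scene: jar on the mat (331,243), big bottle on the large tray (362,305); arm hides the small tray, to be checked on passing. Grip the jar.

Call:
jog_arm(
  rows=[
    [[-0.1,0,-5],[0,0,0],1],
    [[-0.1,0,-10],[0,0,0],1],
    [[-0.1,0,-14],[0,0,0],1],
    [[-0.1,0,-16.8],[0,0,0],1],
    [[-0.1,0,-17.8],[0,0,0],1],
    [[-0.1,0,-17.8],[0,0,0],1],
    [[-0.1,0,-17.8],[0,0,0],0.5],
    [[-0.1,0,-17.8],[0,0,0],0.4],
  ],
  newtons=15,
)

```text
clock: 19.9
position: [0.5333, 0.1224, 0.0268]
ee_rot: [2.217, 2.225, 0.003]
force: [0.6, 0.3, 0.8]
width: 0.83
gripper_force: 0.0
```

Call:
jog_arm(
  rows=[
    [[0,0,0],[0,0,0],0.3],
    [[0,0,0],[0,0,0],0.3],
    [[0,0,0],[0,0,0],0.3],
    [[0,0,0],[0,0,0],0.3],
  ],
)

```text
clock: 20.4
position: [0.5327, 0.1222, 0.0258]
ee_rot: [-2.217, -2.225, -0.0]
force: [-0.7, 0.3, 2.6]
width: 0.516
gripper_force: 15.0
```

Call:
jog_arm(
  rows=[
    [[0,0,2],[0,0,0],0.3],
    [[0,0,7],[0,0,0],0.3],
    [[0,0,13],[0,0,0],0.3],
    [[0,0,18],[0,0,0],0.3],
    [[0,-2,18],[0,0,0],0.3],
    [[0,-6,18],[0,0,0],0.3],
    [[0,-8,18],[0,0,0],0.3],
    [[0,-8,18],[0,0,0],0.3],
  ],
)

```text
clock: 21.4
position: [0.5318, 0.0397, 0.2047]
ee_rot: [-2.222, -2.221, 0.003]
force: [-0.1, -0.4, -2.2]
width: 0.518
gripper_force: 15.0
```

Call:
jog_arm(
  rows=[
    [[0,-5,0],[0,0,0],0.3],
    [[0,-10,0],[0,0,0],0.3],
    [[0,-16,0],[0,0,0],0.3],
    [[0,-22,0],[0,0,0],0.3],
    [[0,-28,0],[0,0,0],0.3],
    [[0,-32,0],[0,0,0],0.3],
    [[0,-33,0],[0,0,0],0.3],
    [[0,-33,0],[0,0,0],0.3],
  ],
)

```text
clock: 22.4
position: [0.5326, -0.2871, 0.2048]
ee_rot: [-2.217, -2.224, 0.0]
force: [-0.4, 0.6, -0.4]
width: 0.519
gripper_force: 15.0
```

```bash
python3 - <<'E'
from h import *
np.set_printoptions(precision=4,suppress=True)
d=grab('wrist','w7'); print(d['s']['position'],d['s']['width'],d['s']['force'])
X=cloud(d); t=X[(X[...,2]>.03)&(X[...,2]<.11)&(np.hypot(X[...,0]-.444,X[...,1]+.105)<.05)]; print('drop',cv2.minEnclosingCircle((t[:,:2]*1000).astype('float32')),t[:,2].max())
E
```

```text
[ 0.5326 -0.2871  0.2048] 0.5192419504475617 [-0.4386  0.6431 -0.4373]
drop ((446.87518310546875, -115.33992004394531), 13.772797584533691) 0.05651737451396538
```

View pics/w7.png

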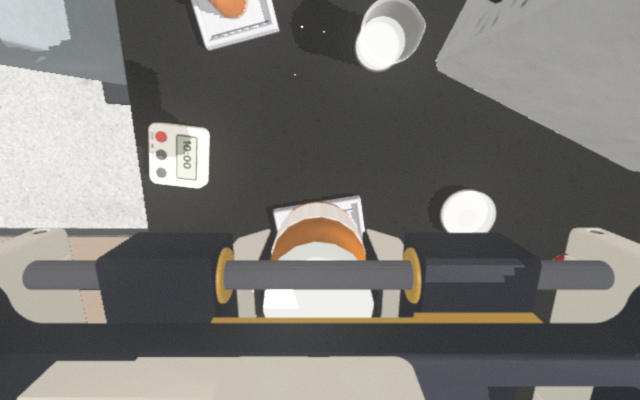

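Wrist view: dropper standing on the small tray at (228,5), medium tray empty behind the held jar (320,215). Lower the jar.

Call:
jog_arm(
  rows=[
    [[0.4,-4,0],[0,0,0],0.3],
    [[0.75,-8.2,0],[0,0,0],0.3],
    [[0.75,-8.2,-5],[0,0,0],0.3],
    [[0.75,-8.2,-10],[0,0,0],0.3],
    [[0.75,-8.2,-14.5],[0,0,0],0.3],
    [[0.75,-8.2,-17],[0,0,0],0.3],
    [[0.75,-8.2,-17.8],[0,0,0],0.3],
    [[0.75,-8.2,-17.8],[0,0,0],0.3],
  ],
)

```text
clock: 23.45
position: [0.541, -0.3686, 0.028]
ee_rot: [-2.216, -2.227, -0.001]
force: [-0.6, -0.3, -0.6]
width: 0.518
gripper_force: 15.0
```

Call:
jog_arm(
  rows=[
    [[0,0,0],[0,0,0],0.3],
    [[0,0,0],[0,0,0],0.3],
  ],
)

```text
clock: 23.7
position: [0.5408, -0.37, 0.0288]
ee_rot: [2.216, 2.224, 0.001]
force: [0.6, -0.1, -1.1]
width: 0.515
gripper_force: 15.0
```

Still about 2–3 mm up; lower, release, retreat.

Call:
jog_arm(
  rows=[
    [[0,0,-0.2],[0,0,0],0.3],
    [[0,0,-0.25],[0,0,0],0.3],
    [[0,0,-0.25],[0,0,0],1],
    [[0,0,-0.25],[0,0,0],1],
    [[0,0,-0.25],[0,0,0],1],
    [[0,0,-0.25],[0,0,0],1],
    [[0,0,5],[0,0,0],1],
    [[0,0,11],[0,0,0],1],
  ],
)

```text
clock: 24.7
position: [0.5395, -0.3693, 0.138]
ee_rot: [-2.216, -2.224, 0.002]
force: [2.1, -0.2, 0.0]
width: 0.996
gripper_force: 0.0
```

Call:
jog_arm(
  rows=[
    [[0,0,8],[0,0,0],1],
    [[0,6,11],[0,0,0],1],
    [[0,12,11],[0,0,0],1],
    [[0,24,11],[0,0,0],1],
    [[0,36,11],[0,0,0],1],
    [[-2,50,11],[0,0,0],1],
    [[-2,50,11],[0,0,0],1],
    [[-2,50,11],[0,0,0],1],
  ],
)

```text
clock: 25.7
position: [0.5255, 0.0552, 0.2479]
ee_rot: [2.217, 2.225, 0.001]
force: [1.5, 0.8, -0.2]
width: 1.004
gripper_force: 0.0
```

Call:
jog_arm(
  rows=[
    [[0,10,0],[0,0,0],1],
    [[0,10,0],[0,0,0],1],
    [[0,10,0],[0,0,0],1],
    [[0,10,0],[0,0,0],1],
  ],
)

```text
clock: 26.2
position: [0.526, 0.1522, 0.2476]
ee_rot: [2.218, 2.224, -0.001]
force: [-0.1, -0.3, 0.8]
width: 0.998
gripper_force: 0.0
```

```bash
cat > chk.py <<'E'
from h import *
np.set_printoptions(precision=4,suppress=True)
s=arm.observe(); print(s['clock'],s['position'])
T=dict(big=(.491,.314,.117,.13,.05),jar=(.54,-.37,.07,.1,.05),drop=(.444,-.105,.07,.11,.05),loupe=(.388,.12,.03,.05,.05),timer=(.43,-.28,.012,.03,.08),beaker=(.596,-.149,.02,.09,.07))
for n in('scene','side'):
  for tag in (n+'0',n+'5'):
    d=grab(n,tag) if tag[-1]=='5' else load(tag); X=cloud(d); print(tag)
    for k,(x,y,a,b,r) in T.items():
        t=X[(X[...,2]>a)&(X[...,2]<b)&(np.hypot(X[...,0]-x,X[...,1]-y)<r)]
        if len(t): print(' ',k,cv2.minEnclosingCircle((t[:,:2]*1000).astype('float32')),t.mean(0),t[:,2].max(),len(t))
E
python3 chk.py
```

```text
26.2 [0.526  0.1522 0.2476]
scene0
  jar ((535.8988647460938, -360.51275634765625), 6.4095001220703125) [ 0.537  -0.3604  0.0862] 0.09837439552011018 21
  drop ((445.72955322265625, -95.8715591430664), 29.69682502746582) [ 0.4487 -0.0844  0.0918] 0.1097313466809211 243
  loupe ((387.560546875, 120.90266418457031), 25.438438415527344) [0.3894 0.1211 0.0332] 0.03940255915741342 164
  timer ((428.6209716796875, -281.42926025390625), 79.71597290039062) [ 0.3852 -0.262   0.0165] 0.023615574559101127 245
  beaker ((613.2612915039062, -148.91000366210938), 43.457027435302734) [ 0.5968 -0.1469  0.0446] 0.07417566897653649 326
scene5
  big ((492.177490234375, 316.14385986328125), 17.06922721862793) [0.4925 0.3168 0.122 ] 0.1286274472270117 145
  jar ((542.4042358398438, -370.0242004394531), 22.849472045898438) [ 0.5427 -0.367   0.0783] 0.08656714849360125 124
  loupe ((387.8966979980469, 120.66692352294922), 25.105226516723633) [0.3897 0.1214 0.0329] 0.03964284144472052 159
  timer ((490.15283203125, -325.54803466796875), 7.752521991729736) [ 0.4892 -0.3256  0.0146] 0.018279567514187356 9
  b
[... 606 characters left out ...]
6.0227661132812, -140.89205932617188), 48.711612701416016) [ 0.6072 -0.1477  0.0453] 0.08430004325708906 369
side5
  big ((490.1861572265625, 315.7094421386719), 17.055355072021484) [0.4896 0.3161 0.1228] 0.1278833368282537 138
  drop ((444.6916809082031, -104.0285873413086), 5.512813568115234) [ 0.4434 -0.1028  0.086 ] 0.099993909036864 21
  loupe ((386.9978332519531, 119.33429718017578), 25.341293334960938) [0.3861 0.1198 0.0334] 0.040015601895464936 180
  timer ((378.26434326171875, -260.36358642578125), 39.40869903564453) [ 0.3793 -0.2603  0.0167] 0.024823775582373475 240
  beaker ((582.0928955078125, -148.052001953125), 22.22873878479004) [ 0.5752 -0.1426  0.0425] 0.06808530559600912 51
```

View pics/side5.png

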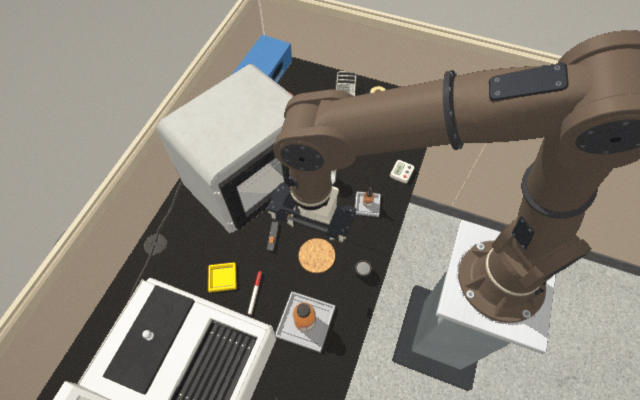

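Side view: big bottle on the large tray (305,318), dropper on the small tray (368,200), timer at (402,171) and loupe at (363,268) unmoved. The scene depth puts the jar on the medium tray within about 3 mm of its centre. All three stand at full height, so I hand in.

```bash
python3 -c "
from cell import arm
print(arm.sign_off())"
```

```text
the job is handed in; nothing more can be done
None
```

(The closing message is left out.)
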